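Lock the cell changer's carriage with its transport pin

ROBOT

A 7-joint arm with a two-finger parallel gripper is mounted at the origin on a cart in front of the work surface, level with it; the furniture and walls round the work are solid. World frame = base frame: x ahead of the robot, y to its left, z up, the work surface at z = 0. Lengths are in m, angles in rad, forces in N, time in s.
With the tool pointing down it reaches from about 0.425 to 0.925 m from the base axis. Payload 6.8 kg.
Tool frame: the origin (TCP) lies at the very end of the fingers, on their centre line; the grasp point (between the pads) lies 19 mm behind it (tcp_to_grasp is the distance from the TCP to the grasp point, in m); z points along the fingers, y is the direction in which the jaws open and shut (so a half turn about z gives the same grasp; the last joint's range is limited). The gripper opens to 85 mm and grips with 20 to 120 N. Pads are 22 mm wide; open, the fingers measure 114 mm over their backs; the gripper's body (76 mm by 85 mm) begins 54 mm behind the grasp point. The pads swing forward as they close: fully open they stand 13 mm farther back than shut.
Start: joints at [1.201, 0.477, 0.022, 1.555, -0.011, 1.109, -0.083], TCP at [0.175, -0.652, 0.231] pointing down, gripper open.
Joint ranges: [-2.96, 2.96], [-0.34, 2.1], [-1.41, 1.46], [0.24, 2.44], [-1.37, 4.51], [0.17, 1.92], [-2.96, 2.96]. Speed limits (rad/s): [2.39, 2.39, 3.14, 3.14, 3.14, 3.14, 3.14].

INTERFACE

Orientations are given as a unit quaternion [w, x, y, z].
In Python, from station import * gives the robot as it stands.
- The arm moves only by the tool apply_moves, never from a script. Its argument "increments" is one flat list of numbers, 5 for each row, row after row: the finger opening in mm, from 0 to 85.4, then the shift along the tool's x, y, z in mm, then the turn about the tool's z in degrees. In form: [claw, tx, ty, tz, roll, claw, tx, ty, tz, roll, ...]. A call has 1 to 12 rows; each row shifts and turns the pose as measured when the row begins, along the tool's axes as they then stand; what a row does not reach is not made up. A row lasts 1/8 s, in which the tool goes at most 62.5 mm and 10.7 degrees, less where a joint would pass 70% of its speed; a pose out of reach is approached as far as the arm can. A call with a gripper value outside its range is refused whole. The fingers move at their own pace and stop on an object; "squeeze" is the grip in N (left out, the last holds). Time passes only in rows, so rows that do not move let the fingers close. It gives the time, the measured TCP pose, the force and the opening at its end, in the units of the state.
- get_obs(): the state, without advancing time (a new reading comes with each control period).
- read_camera(name): name is "scene" or "side" or "wrist"; returns (picture, depth): 400x640x3 uint8, blue, green, red; 400x640 float32, m along the optical axis (not along the pixel's ray), 0 where there is no reading.
- get_calibration(name): a dict with "mtx" (3x3 intrinsics, pixels), "camera_from_world" (4x4, takes a point from world to camera coordinates); the wrist camera has in their place "T_tool_cam" (4x4, takes a point from camera to tool coordinates, whose origin is the TCP and whose axes are the flange's). Camera axes: x right, y down, z forward; pixel columns grow to the right and rows downward; lengths in m; the calibration is good to about 2 mm. The wrist camera is an equidistant fisheye: a pixel r from the principal point sees the ray r / f radians off the axis. A picture is of the moment at which its call begins: read the wrist's pose just before it. get_calibration takes no time and is no camera call.
- hand_in(): hands the job in, once; it reports no verdict.
Trained networks look in the newest picture that a camera, given by its name, has taken for a name from the list of things; names that differ only in an ending like _2 or _b are one class to them, and where a whole thing is asked for, a point or a joint stands for the part that bears it (a point fixed in the world has none). Each returns a list of dicts, best first, with "p" (0 to 1); they miss things now and then, are a little off and sometimes report something else, mostly with a low value. They report only what shows in the picture. A call takes as long as a camera call.
- outline_of(camera, thing): "pixels" (400x640 bool, what is visible of it) and "extent" ([centre column, centre row, width, height] in pixels, round what is visible of it).
The state is a dict: "t": time; "q": joint angles; "joint_vel": joint speeds; "joint_torque": joint torques, N m; "eef_pos": TCP position; "tool_rot": TCP orientation; "contact_force": force on the tool from outside, world axes, zero at the start; "torque": the same for the moment, N m; "gripper_width": opening from 0.0 (shut) to 1.0 (fully open).
Only numpy, scipy, OpenCV 4.12 (cv2) and the standard library are available. Lean on these libraries where they do the work, as an engineer would, in place of code of your own. Each camera call takes 0.05 s, during which the arm holds its last target.

TASK

Lock the sample-cell changer for transport: take the red-headed transport pin out of its stand, put it through the slot in the changer's white cover and, pressing only lightly, feel along the slot with its tip until it drops into the lock hole of the carriage hidden underneath. Leave the pin upright and fully home, its collar flat on the cover, and let go of it. Never force the pin against the changer, and leave the other things on the bench where they stand.

Things in the scene. Friction and masses are not known exactly. Their poses are not given: they have to be found in the camera images.
- pin_head (a point): Transport pin: centre of its red square head (20x20 mm across, 36 mm high). z runs along the pin away from its tip, x and y are square to the head's flat sides. Under the head: a steel collar 5 mm thick, 25 mm across. Mass about 90 g. It starts upright in the stand, collar on the stand's top. Fully home in the changer, this point is 98 mm above the changer's underside (23 mm above the cover).
- pin_tip (a point): Tip of the same pin, 73 mm below the head's centre; axes as the head's. The round steel shank is 12 mm in diameter and 50 mm long from collar to tip; its last 3 mm taper to 8 mm. Fully home, the tip is 50 mm below the cover's top.
- changer: Sample-cell changer: a fixed grey box 110x170x75 mm (x, y, z) with a white cover 8 mm thick, whose top is at z = 75 mm; origin at the centre of its underside, z up. The pin must never press on it with more than 20 N in any direction, nor the robot.
- slot (a point): Centre of the slot in the changer's cover, at the cover's top; axes as the changer's. The slot is 16 mm wide along x and 60 mm long along y, so the 12 mm shank can travel y = -24 to +24 mm from here. The lock hole is straight under the slot's centre line (x = 0), its centre somewhere between y = -18 and +18 mm; where, differs each time and is not measured.
- plate_top (a point): Point 33 mm straight below point slot, in the upper face of the carriage's flat black lock plate, hidden in the changer. The plate yields downward from about 2 N, 1 mm per newton, to a stop 8 mm down (10 N); sideways it is rigid. Its one hole is round, 14 mm wide, through, with a small chamfer. A pin tip resting on the plate beside the hole has 17 mm still to go.
- stand: Fixed pin stand: aluminium block 50x50x52 mm on a black foot 68x68x6 mm, top at 58 mm, origin at the centre of the underside, z up; 14.5 mm vertical hole in the middle, in which the pin stands.
- timer: Bystander: light-blue countdown timer, 42x64x77 mm, loose, origin at the centre of its underside; leave it alone.
- dropper: Bystander: white dropper bottle with yellow cap, 32x32x81 mm, loose, origin at the centre of its underside; leave it alone.
- vial: Bystander: white screw-cap vial, 26x26x49 mm, loose, origin at the centre of its underside; leave it alone.
- beaker: Bystander: clear beaker, 70x74x90 mm, loose, origin at the centre of its underside; leave it alone.

How it is judged:
By the outcome, as a careful person would: the job done as asked, in the order asked, and still so for the second after the job is handed in, with the robot touching nothing.
It also fails if it takes over 67 s, if anything falls off the work surface, if the arm or the gripper's body presses on something with over 40 N, if the wrist force passes 120 N, or if a joint passes its speed limit or range.

## Working session

There is one attempt and no reset: what is moved stays moved. The work goes in short steps, Python scripts to look and compute and a tool call to move; the robot and the scene stay as the last step left them, time stands still between calls to the robot, and variables do not carry over. Pictures are saved under pics/ and viewed, and the job is handed in when it is done.

Besides the shell and the picture viewer there is one more tool, called after ">>>" by a JSON object that holds its "fn" and its "kwargs". apply_moves: Moves the arm, as the interface text tells. Its arguments: {"type":"object","properties":{"increments":{"type":"array"},"squeeze":{"type":"number"}},"required":["increments"]}

```bash
ls; mkdir -p pics
python3 - <<'E'
from station import *
import cv2,numpy as np
o=get_obs()
for k,v in o.items(): print(k,np.round(v,4))
for c in ["scene","side"]:
    im,d=read_camera(c); cv2.imwrite(f"pics/{c}0.png",im); np.save(f"{c}_d.npy",d)
    k=get_calibration(c); print(c,k)
print(get_calibration("wrist"))
E
```

```text
pics
t 0.0
q [ 1.2009  0.4778  0.0224  1.5565 -0.0115  1.1093 -0.0831]
joint_vel [-0.0003  0.0008  0.0001 -0.      0.0003  0.0001 -0.0004]
joint_torque [ 1.20000e-03 -5.96434e+01  1.60810e+00 -2.81193e+01  1.25000e-02
  9.40000e-03 -0.00000e+00]
eef_pos [ 0.1745 -0.6514  0.2303]
tool_rot [-9.000e-04  9.914e-01  1.305e-01 -2.000e-04]
contact_force [-0.3443 -0.2172  0.3054]
torque [ 0.058  -0.0642 -0.007 ]
gripper_width 1.001
scene {'mtx': array([[487.73218744,   0.        , 323.22222161],
       [  0.        , 487.73218744, 207.30425289],
       [  0.        ,   0.        ,   1.        ]]), 'camera_from_world': array([[-0.91911561, -0.39360193, -0.017436  ,  0.51748099],
       [-0.20695337,  0.51997667, -0.82873069,  0.24285726],
       [ 0.33525632, -0.75809088, -0.55937592,  0.75897992],
       [ 0.        ,  0.        ,  0.        ,  1.        ]])}
side {'mtx': array([[409.83993424,   0.        , 318.96773196],
       [  0.        , 409.83993424, 204.44302765],
       [  0.        ,   0.        ,   1.        ]]), 'camera_from_world': array([[-0.86139213, -0.50753996, -0.02016901,  0.47790701],
       [-0.31880042,  0.57112462, -0.75642777,  0.30926074],
       [ 0.39543634, -0.64515103, -0.6537662 ,  0.66027563],
       [ 0.        ,  0.        ,  0.        ,  1.        ]])}
{'mtx': array([[309.70691629,   0.        , 320.18374999],
       [  0.        , 309.70691629, 198.03383849],
       [  0.        ,   0.        ,   1.        ]]), 'T_tool_cam': array([[ 8.76434610e-04, -9.63021211e-01, -2.69424163e-01,
         6.77632934e-02],
       [ 9.99999548e-01,  7.44534630e-04,  5.91749348e-04,
        -2.38364850e-04],
       [-3.69271554e-04, -2.69424560e-01,  9.63021428e-01,
        -1.41466299e-01],
       [ 0.00000000e+00,  0.00000000e+00,  0.00000000e+00,
         1.00000000e+00]])}
```

View pics/scene0.png

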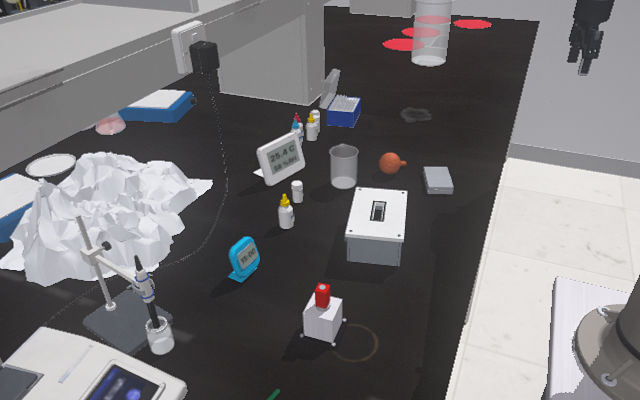

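View pics/side0.png

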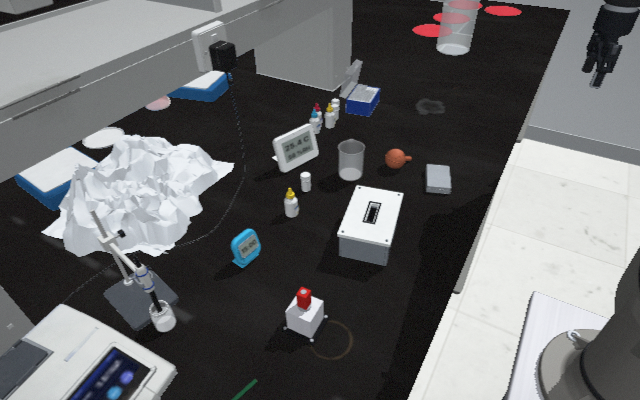

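The scene view shows the pin's red head at about (322,295) in the stand, the changer at (377,225) with its slot at (378,210), and the beaker at (344,165). The timer is at (244,258), with the dropper and vial at (287,212) and (297,192). Next I measure them.

```bash
cat > h.py <<'E'
from station import *
import cv2,numpy as np
def deproj(cam,u,v,d):
    k=get_calibration(cam);K=k["mtx"];T=np.linalg.inv(k["camera_from_world"])
    p=np.stack([(u-K[0,2])/K[0,0]*d,(v-K[1,2])/K[1,1]*d,d],-1)
    return p@T[:3,:3].T+T[:3,3]
def cloud(cam,d,mask):
    v,u=np.nonzero(mask&(d>0)); return deproj(cam,u.astype(float),v.astype(float),d[v,u]),u,v
def rayz(cam,uv,z):
    k=get_calibration(cam);K=k["mtx"];T=np.linalg.inv(k["camera_from_world"])
    uv=np.atleast_2d(uv); r=np.c_[(uv[:,0]-K[0,2])/K[0,0],(uv[:,1]-K[1,2])/K[1,1],np.ones(len(uv))]@T[:3,:3].T
    return T[:3,3]+r*((z-T[2,3])/r[:,2])[:,None]
E
python3 - <<'E'
from h import *
for c in ["scene","side"]:
    im,d=read_camera(c)
    for th in ["pin_head","changer","stand","timer","dropper","vial","beaker"]:
        r=outline_of(c,th)
        if not r: print(c,th,None); continue
        r=r[0]; m=r["pixels"].astype(bool); P,u,v=cloud(c,d,m)
        np.save(f"{c}_{th}.npy",m)
        print(c,th,round(r["p"],2),np.round(r["extent"],0),m.sum(),"med",np.round(np.median(P,0),3),"lo",np.round(np.percentile(P,3,axis=0),3),"hi",np.round(np.percentile(P,97,axis=0),3))
        if th in("changer","stand","pin_head"):
            zt={"changer":.075,"stand":.058,"pin_head":.099}[th]
            top=P[abs(P[:,2]-zt)<.006]
            if len(top)>5:
                rect=cv2.minAreaRect((top[:,:2]*1000).astype(np.float32)); print("  top z",np.median(top[:,2]),rect, len(top))
E
```

```text
scene pin_head 0.65 [323. 298.  16.  29.] 375 med [0.502 0.144 0.085] lo [0.494 0.129 0.061] hi [0.513 0.147 0.101]
  top z 0.0991230116494286 ((504.380615234375, 136.80142211914062), (19.305574417114258, 20.84036636352539), 4.996240139007568) 133
scene changer 0.74 [376. 226.  63.  78.] 4210 med [ 0.491 -0.082  0.075] lo [ 0.435 -0.21   0.008] hi [ 0.551 -0.045  0.077]
  top z 0.07551484263592911 ((498.9032287597656, -135.02218627929688), (110.17837524414062, 177.42327880859375), 12.878589630126953) 2657
scene stand 0.91 [323. 323.  45.  53.] 1674 med [0.493 0.159 0.033] lo [0.473 0.111 0.005] hi [0.528 0.168 0.06 ]
  top z 0.05811878118015684 ((504.8329162597656, 135.8006591796875), (50.74317932128906, 52.88799285888672), 3.498783826828003) 522
scene timer 0.6 [246. 260.  31.  44.] 979 med [0.693 0.072 0.049] lo [0.683 0.039 0.003] hi [0.717 0.093 0.077]
scene dropper 0.89 [287. 212.  15.  37.] 391 med [ 0.695 -0.103  0.039] lo [ 0.683 -0.116  0.004] hi [ 0.71  -0.096  0.073]
scene vial 0.5 [296. 192.  14.  21.] 213 med [ 0.715 -0.202  0.032] lo [ 0.707 -0.216  0.005] hi [ 0.728 -0
[... 564 characters left out ...]
322.  44.  49.] 1362 med [0.492 0.155 0.033] lo [0.473 0.112 0.003] hi [0.53  0.168 0.059]
  top z 0.057329243882556724 ((505.6498718261719, 135.8399658203125), (51.39844512939453, 50.53730773925781), 2.607792854309082) 462
side timer 0.66 [245. 248.  30.  39.] 772 med [0.694 0.07  0.051] lo [0.684 0.038 0.002] hi [0.712 0.093 0.076]
side dropper 0.64 [290. 202.  13.  24.] 273 med [ 0.694 -0.103  0.039] lo [ 0.685 -0.116  0.006] hi [ 0.709 -0.096  0.071]
side vial 0.72 [305. 181.  10.  19.] 202 med [ 0.718 -0.204  0.029] lo [ 0.709 -0.275 -0.002] hi [ 0.766 -0.198  0.049]
side beaker 0.75 [350. 161.  24.  41.] 945 med [ 0.643 -0.304  0.061] lo [ 0.616 -0.356  0.008] hi [ 0.678 -0.29   0.089]
```

Run:
```python
from h import *
for c,(u0,v0) in {"scene":(335,170),"side":(325,170)}.items():
    im=cv2.imread(f"pics/{c}0.png")
    cv2.imwrite(f"pics/{c}_z.png",cv2.resize(im[v0:v0+100,u0:u0+90],None,fx=6,fy=6,interpolation=cv2.INTER_CUBIC))
    # rectify top face into changer frame, 0.25mm... 
    k=get_calibration(c);K=k["mtx"];T=k["camera_from_world"]
    a=np.radians(12.85);R=np.array([[np.cos(a),-np.sin(a)],[np.sin(a),np.cos(a)]]);c0=np.array([.4995,-.135])
    xs=(np.arange(280)-140)*.0005; ys=(np.arange(400)-200)*.0005
    X,Y=np.meshgrid(xs,ys); p=np.stack([X,Y],-1)@R.T+c0
    P=np.concatenate([p,np.full(p.shape[:2]+(1,),.075),np.ones(p.shape[:2]+(1,))],-1)@T[:3].T
    u=K[0,0]*P[...,0]/P[...,2]+K[0,2];v=K[1,1]*P[...,1]/P[...,2]+K[1,2]
    w=cv2.remap(im,u.astype(np.float32),v.astype(np.float32),cv2.INTER_CUBIC)
    cv2.imwrite(f"pics/{c}_r.png",w)
    g=cv2.cvtColor(w,cv2.COLOR_BGR2GRAY)
    m=(g<130).astype(np.uint8)
    n,l,s,ce=cv2.connectedComponentsWithStats(m)
    for i in range(1,n):
        if s[i,4]>100: print(c,"x",xs[s[i,0]]*1e3,s[i,2]*.5,"y",ys[s[i,1]]*1e3,s[i,3]*.5,"cen",(ce[i]-[140,200])*.5)
    m=(g>150).astype(np.uint8); n,l,s,ce=cv2.connectedComponentsWithStats(m);i=1+np.argmax(s[1:,4])
    cnt=np.argwhere(l==i)[:,::-1].astype(np.float32); r=cv2.minAreaRect(cnt);print("cover",(np.array(r[0])-[140,200])*.5,np.array(r[1])*.5,r[2])
a=cv2.imread("pics/scene_r.png");b=cv2.imread("pics/side_r.png");cv2.imwrite("pics/r.png",np.hstack([a,b]))
a=cv2.imread("pics/scene_z.png")
```

```text
scene x -70.0 140.0 y -100.0 200.0 cen [-2.15835772 -8.86615339]
scene x -14.0 28.5 y -38.0 73.0 cen [-0.29949617  2.58005225]
cover [-7.62939453e-06  3.24998474e+00] [110.99998474 181.49996948] 0.0
side x -70.0 140.0 y -100.0 200.0 cen [ 0.92300808 -9.55278344]
side x -14.5 28.0 y -36.5 73.0 cen [-1.22942423  2.93138467]
cover [-0.75  3.25] [177.5 111.5] 90.0
```

View pics/r.png

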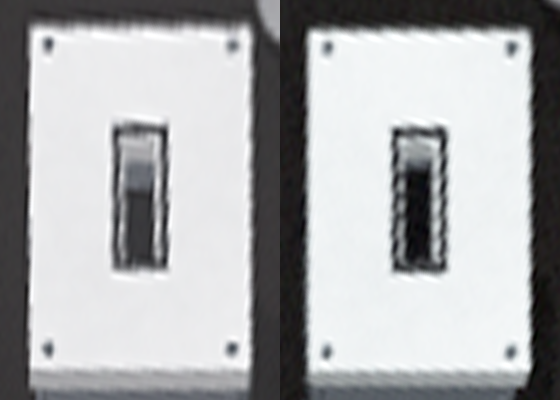

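View pics/scene_z.png

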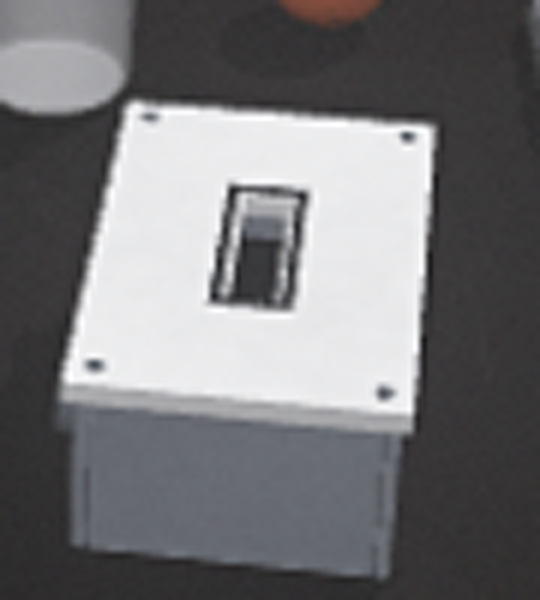

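The rectified views put the slot within about 1 mm of the cover's centre, at about (0.4995, -0.1355), yaw 12.9°. The head top is at z = 0.099 as it should be. Next I fly over the changer at height to refine this with the wrist camera.

>>> {"fn": "apply_moves", "kwargs": {"increments": [85,20,-18,0,0,85,37,-35,0,0,85,37,-35,0,0,85,37,-35,0,0,85,37,-35,0,0,85,37,-35,0,0,85,37,-35,0,0,85,37,-35,0,0,85,37,-35,0,0,85,37,-35,0,0,85,37,-35,0,0,85,37,-35,0,0]}}

```text
t: 2.4
eef_pos: [0.4916, -0.1428, 0.2321]
tool_rot: [0.004, 0.992, 0.126, 0.002]
contact_force: [-0.3, -0.2, -0.0]
gripper_width: 0.993
```

```bash
cat >> h.py <<'E'
from scipy.spatial.transform import Rotation as Ro
def pose():
    o=get_obs();q=np.array(o["tool_rot"]);R=Ro.from_quat(q[[1,2,3,0]]).as_matrix();return o,np.array(o["eef_pos"]),R
def yaw(R): return np.degrees(np.arctan2(R[1,0],R[0,0]))
def go(x,y,z,yw=None):
    o,p,R=pose(); d=R.T@(np.array([x,y,z])-p)*1000
    # tool z is down: positive roll about tool z lowers world yaw
    print("t",round(o["t"],2),"at",np.round(p,4),"yaw",round(yaw(R),2),"F",np.round(o["contact_force"],2),"w",round(o["gripper_width"],3),"tilt",np.round(R[:,2],4))
    print("  inc",np.round(d,1),"roll",None if yw is None else round(yaw(R)-yw,2))
E
python3 -c "
from h import *
go(.4995,-.1355,.16,12.9)"
```

```text
t 2.4 at [ 0.4916 -0.1428  0.2321] yaw 14.46 F [-0.28 -0.22 -0.04] w 0.993 tilt [ 0.0045 -0.007  -1.    ]
  inc [ 9.3 -5.7 72.1] roll 1.56
```

>>> {"fn": "apply_moves", "kwargs": {"increments": [85,5,-3,30,1,85,4,-3,30,0.6,85,0,0,12,0,85,0,0,0,0,85,0,0,0,0]}}

```text
t: 3.02
eef_pos: [0.5036, -0.1307, 0.1611]
tool_rot: [0.004, 0.993, 0.116, 0.005]
contact_force: [-0.5, -0.6, -0.5]
gripper_width: 0.996
```

```bash
cat >> h.py <<'E'
def wpix(uv,z,p,R):
    """fisheye wrist pixel(s) -> world point at height z"""
    k=get_calibration("wrist");K=k["mtx"];T=k["T_tool_cam"]
    uv=np.atleast_2d(uv).astype(float);x=(uv[:,0]-K[0,2])/K[0,0];y=(uv[:,1]-K[1,2])/K[1,1]
    r=np.hypot(x,y)+1e-12
    ray=np.c_[np.sin(r)*x/r,np.sin(r)*y/r,np.cos(r)]@T[:3,:3].T@R.T
    o=R@T[:3,3]+p
    return o+ray*((z-o[2])/ray[:,2])[:,None]
def wproj(P,p,R):
    k=get_calibration("wrist");K=k["mtx"];T=np.linalg.inv(k["T_tool_cam"])
    P=np.asarray(P); c=((P-p)@R)@T[:3,:3].T+T[:3,3]
    rho=np.hypot(c[...,0],c[...,1])+1e-12;th=np.arctan2(rho,c[...,2])
    return K[0,0]*th*c[...,0]/rho+K[0,2],K[1,1]*th*c[...,1]/rho+K[1,2]
def rect(im,p,R,cx,cy,a,z,hx,hy,s=.00025):
    a=np.radians(a);M=np.array([[np.cos(a),-np.sin(a)],[np.sin(a),np.cos(a)]])
    X,Y=np.meshgrid(np.arange(-hx,hx,s),np.arange(-hy,hy,s));q=np.stack([X,Y],-1)@M.T+[cx,cy]
    u,v=wproj(np.concatenate([q,np.full(q.shape[:2]+(1,),z)],-1),p,R)
    return cv2.remap(im,u.astype(np.float32),v.astype(np.float32),cv2.INTER_CUBIC)
E
python3 - <<'E'
from h import *
go(.4995,-.1355,.16,12.9)
o,p,R=pose(); im,d=read_camera("wrist"); cv2.imwrite("pics/w1.png",im); np.savez("w1.npz",p=p,R=R,im=im,d=d)
w=rect(im,p,R,.4995,-.1355,12.9,.075,.05,.06); cv2.imwrite("pics/w1r.png",w)
E
```

```text
t 3.02 at [ 0.5036 -0.1307  0.1611] yaw 13.27 F [-0.51 -0.63 -0.46] w 0.996 tilt [ 0.0106 -0.0066 -0.9999]
  inc [-5.1  3.7  1.1] roll 0.37
```

View pics/w1.png

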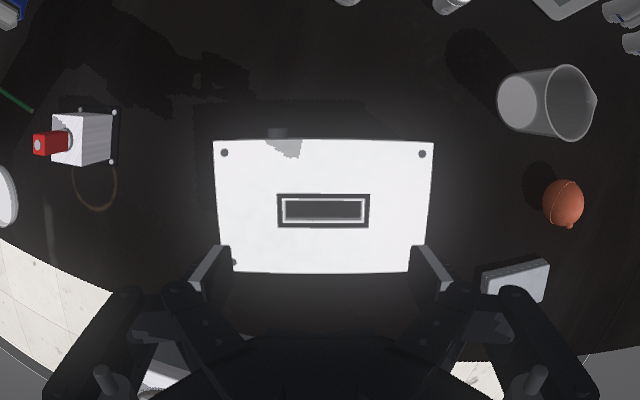

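View pics/w1r.png

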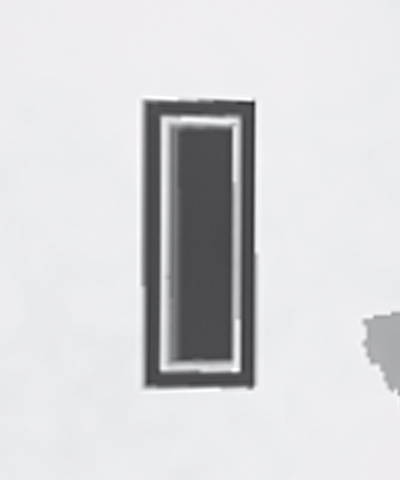

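The wrist view shows the slot frame centred at about (323,210), and the rectified view is within 1 mm of the first estimate. I fit it exactly, then go over the pin.

Run:
```python
from h import *
w=cv2.imread("pics/w1r.png",0)
m=(w<130).astype(np.uint8);m[:,300:]=0
n,l,s,ce=cv2.connectedComponentsWithStats(m);i=1+np.argmax(s[1:,4])
c=np.argwhere(m>0)[:,::-1].astype(np.float32);r=cv2.minAreaRect(c);print(r)
ctr=(np.array(r[0])-[200,240])*.25e-3
a=np.radians(12.9);M=np.array([[np.cos(a),-np.sin(a)],[np.sin(a),np.cos(a)]]);print("slot",M@ctr+[.4995,-.1355])
go(.505,.1365,.184,4.5)
```

```text
((199.0, 244.0), (286.0, 110.0), 90.0)
slot [ 0.49903306 -0.13458105]
t 3.08 at [ 0.5036 -0.1308  0.1612] yaw 13.26 F [-0.38 -0.09 -1.36] w 0.998 tilt [ 0.0108 -0.0068 -0.9999]
  inc [  62.9 -259.6  -24.6] roll 8.76
```

>>> {"fn": "apply_moves", "kwargs": {"increments": [85,4,-15,-6,0,85,6,-26,-6,0,85,7,-29,-5,0,85,7,-29,-5,0,85,7,-29,-3,0,85,7,-29,0,0,85,7,-29,0,0,85,6,-27,0,0,85,5,-20,0,0,85,3,-12,0,4,85,0,0,0,4,85,0,0,0,0]}}

```text
t: 4.58
eef_pos: [0.5063, 0.1419, 0.199]
tool_rot: [0.002, 0.999, 0.047, 0.015]
contact_force: [-0.8, -0.4, 0.3]
gripper_width: 0.994
```

Run:
```python
from h import *
go(.505,.1365,.184,4.5)
o,p,R=pose(); im,d=read_camera("wrist"); cv2.imwrite("pics/w2.png",im)
w=rect(im,p,R,.505,.1365,4.5,.099,.05,.05); cv2.imwrite("pics/w2r.png",w)
h=cv2.cvtColor(w,cv2.COLOR_BGR2HSV);m=((h[...,1]>120)&((h[...,0]<12)|(h[...,0]>168))).astype(np.uint8)
cv2.imwrite("pics/w2m.png",np.hstack([w,cv2.cvtColor(m*255,cv2.COLOR_GRAY2BGR)]))
```

```text
t 4.58 at [0.5063 0.1419 0.199 ] yaw 5.4 F [-0.81 -0.37  0.27] w 0.994 tilt [ 0.0303 -0.0023 -0.9995]
  inc [-2.3  5.1 15. ] roll 0.9
```

View pics/w2.png

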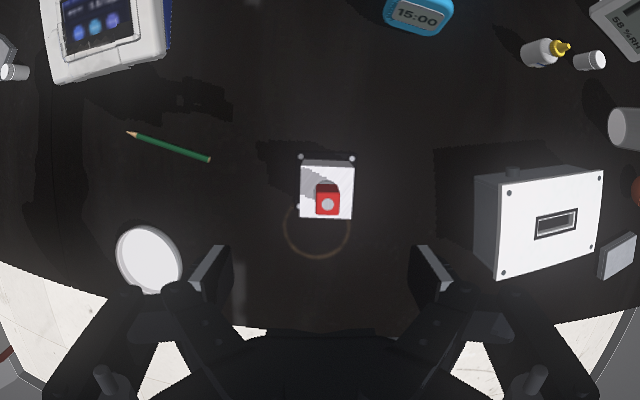

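View pics/w2m.png

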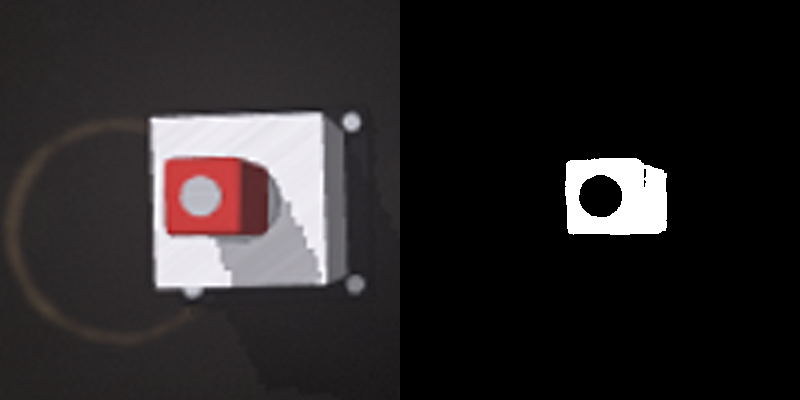

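The head's top face sits in the rectified view at (+0.5,-1) mm from my estimate. The tool has picked up 1.7° of tilt, so I check how that behaves at rest.

>>> {"fn": "apply_moves", "kwargs": {"increments": [85,0,0,0,0,85,0,0,0,0,85,0,0,0,0,85,0,0,0,0]}}

```text
t: 5.12
eef_pos: [0.5064, 0.1416, 0.1996]
tool_rot: [0.002, 0.999, 0.048, 0.015]
contact_force: [-0.0, 0.2, -0.5]
gripper_width: 0.993
```

Run:
```python
from h import *
go(.505,.1365,.184,4.5)
print(np.round(get_obs()["q"],4),np.round(get_obs()["joint_vel"],4))
```

```text
t 5.12 at [0.5064 0.1416 0.1996] yaw 5.51 F [-0.04  0.24 -0.54] w 0.993 tilt [ 0.0311 -0.0022 -0.9995]
  inc [-2.3  4.9 15.6] roll 1.01
[-0.0544  0.2822 -0.4082  1.9429  0.1591  0.9174 -2.0168] [ 0.0007 -0.0004  0.0038  0.0003 -0.0006  0.0007  0.003 ]
```

>>> {"fn": "apply_moves", "kwargs": {"increments": [85,-1,2,4,0.5,85,-1,2,4,0.5,85,0,1,4,0,85,0,0,3,0,85,0,0,0,0]}}

```text
t: 5.75
eef_pos: [0.5049, 0.1355, 0.1829]
tool_rot: [0.002, 0.999, 0.038, 0.015]
contact_force: [-0.6, -0.0, -0.4]
gripper_width: 0.996
```

Run:
```python
from h import *
go(.5055,.1355,.184,4.5)
print(np.round(get_obs()["q"],4),np.round(get_obs()["joint_vel"],4))
```

```text
t 5.75 at [0.5049 0.1355 0.1829] yaw 4.41 F [-0.61 -0.   -0.39] w 0.996 tilt [ 0.0299 -0.0026 -0.9995]
  inc [ 0.6  0.1 -1.1] roll -0.09
[-0.0531  0.2979 -0.3994  1.9655  0.168   0.8811 -2.0349] [ 0.0013 -0.0003 -0.0015 -0.0029 -0.0007 -0.0015 -0.0007]
```

Run:
```python
from h import *
go(.506,.1355,.068,4.5)
```

```text
t 5.75 at [0.5049 0.1355 0.1829] yaw 4.41 F [-0.61 -0.   -0.39] w 0.996 tilt [ 0.0299 -0.0026 -0.9995]
  inc [ -2.3  -0.5 114.9] roll -0.09
```

>>> {"fn": "apply_moves", "kwargs": {"increments": [85,0,0,6,0,85,0,0,11,0,85,-0.3,0,12,0,85,-0.3,0,12,0,85,-0.3,0,12,0,85,-0.3,0,12,0,85,-0.3,-0.1,11,0,85,-0.3,-0.1,10,0,85,-0.3,-0.1,8,0,85,-0.2,-0.1,5,0,85,0,0,0,0]}}

```text
t: 7.12
eef_pos: [0.5053, 0.1357, 0.0762]
tool_rot: [0.002, 0.999, 0.039, 0.014]
contact_force: [-0.6, 0.2, 0.4]
gripper_width: 0.994
```

Run:
```python
from h import *
go(.506,.1355,.068,4.5)
o,p,R=pose(); im,d=read_camera("wrist"); cv2.imwrite("pics/w3.png",im)
w=rect(im,p,R,.5055,.1355,4.5,.099,.03,.03);cv2.imwrite("pics/w3r.png",w)
```

```text
t 7.12 at [0.5053 0.1357 0.0762] yaw 4.43 F [-0.65  0.24  0.43] w 0.994 tilt [ 0.0288 -0.0026 -0.9996]
  inc [0.5 0.2 8.2] roll -0.07
```

View pics/w3.png

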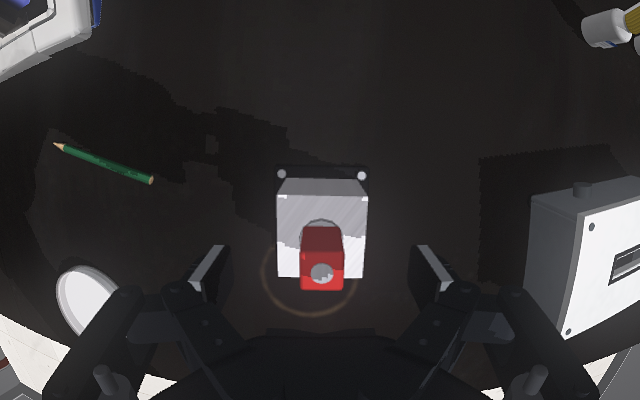

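Head centred between the pads (column 321). I descend the last 8 mm and close.

>>> {"fn": "apply_moves", "kwargs": {"increments": [85,0.3,0.1,4,0,85,0.2,0.1,4,0,85,0,0,1,0,10,0,0,0,0,10,0,0,0,0,10,0,0,0,0,10,0,0,0,0,10,0,0,0,0,10,0,0,0,0,10,0,0,0,0], "squeeze": 40}}

```text
t: 8.43
eef_pos: [0.5071, 0.1357, 0.0679]
tool_rot: [0.002, 0.999, 0.039, 0.016]
contact_force: [0.3, 0.8, -0.0]
gripper_width: 0.23
```

Run:
```python
from h import *
go(.506,.1355,.068,4.5)
```

```text
t 8.43 at [0.5071 0.1357 0.0679] yaw 4.42 F [ 0.33  0.85 -0.03] w 0.23 tilt [ 0.0312 -0.002  -0.9995]
  inc [-1.1  0.2 -0.1] roll -0.08
```

Held: opening 19.6 mm matches the 20 mm head, and the tip is 59.9 mm below the TCP. I lift straight up.

Run:
```python
from h import *
go(.5071,.1357,.165,4.4)
```

```text
t 8.43 at [0.5071 0.1357 0.0679] yaw 4.42 F [ 0.33  0.85 -0.03] w 0.23 tilt [ 0.0312 -0.002  -0.9995]
  inc [  3.    0.5 -97.1] roll 0.02
```

>>> {"fn": "apply_moves", "kwargs": {"increments": [10,0.2,0,-5,0,10,0.3,0,-8,0,10,0.3,0,-9,0,10,0.3,0,-10,0,10,0.3,0,-10,0,10,0.3,0.1,-10,0,10,0.3,0.1,-10,0,10,0.3,0.1,-10,0,10,0.3,0.1,-10,0,10,0.3,0.1,-10,0,10,0.2,0,-6,0,10,0,0,0,0]}}

```text
t: 9.93
eef_pos: [0.5072, 0.1357, 0.1737]
tool_rot: [0.002, 0.999, 0.039, 0.016]
contact_force: [-0.3, 0.3, -1.7]
gripper_width: 0.223
```

Run:
```python
from h import *
go(.5006,-.1345,.165,12.9)
o,p,R=pose(); im,d=read_camera("wrist"); cv2.imwrite("pics/w4.png",im)
im,d=read_camera("scene"); cv2.imwrite("pics/s4.png",cv2.resize(im[200:380,200:440],None,fx=3,fy=3))
```

```text
t 9.93 at [0.5072 0.1357 0.1737] yaw 4.42 F [-0.29  0.33 -1.66] w 0.223 tilt [ 0.0323 -0.0018 -0.9995]
  inc [-27.7 268.8   9. ] roll -8.48
```

View pics/w4.png

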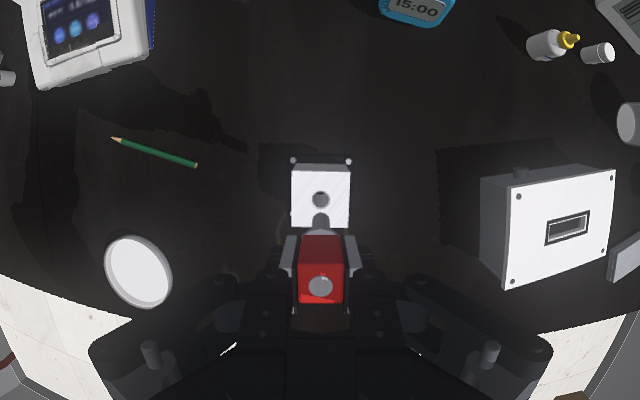

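View pics/s4.png

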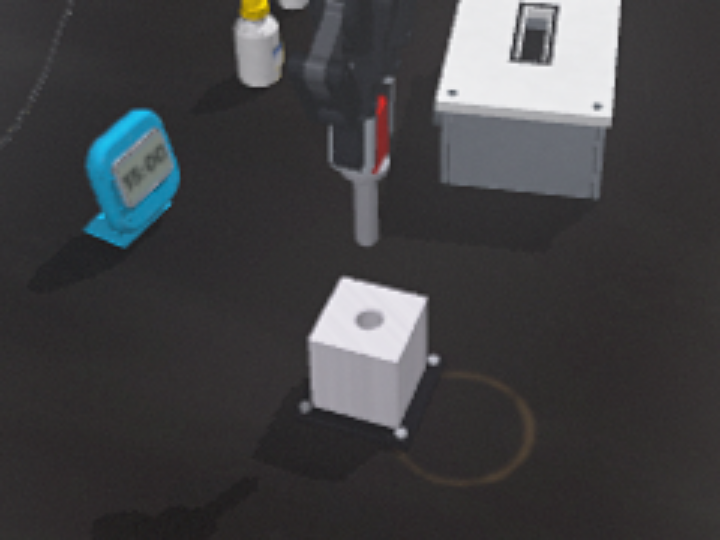

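The pin is clear of the stand and hangs upright in the scene view. I carry it across slowly to keep the tilt down.

>>> {"fn": "apply_moves", "kwargs": {"increments": [10,-1,6,0,0,10,-1,10,0,0,10,-1,12,0,0,10,-1,12,0,0,10,-1,12,0,0,10,-1,12,0,0,10,-1,12,0,0,10,-1,12,0,0,10,-1,12,0,0,10,-1,12,0,0,10,-1,12,0,0,10,-1,10,0,0]}}

```text
t: 11.52
eef_pos: [0.5043, -0.0095, 0.1723]
tool_rot: [0.002, 0.999, 0.038, 0.015]
contact_force: [-0.2, -0.2, -1.1]
gripper_width: 0.229
```

Run:
```python
from h import *
go(.5006,-.1345,.165,12.9)
```

```text
t 11.53 at [ 0.5043 -0.0095  0.1723] yaw 4.37 F [-0.22 -0.18 -1.06] w 0.229 tilt [ 0.0293 -0.0032 -0.9996]
  inc [-13.4 124.3   7.6] roll -8.53
```

>>> {"fn": "apply_moves", "kwargs": {"increments": [10,-1,8,0,0,10,-1,12,0,0,10,-1,12,0,0,10,-1,12,0,0,10,-1,12,0,0,10,-1,12,0,0,10,-1,12,0,0,10,-1,12,0,-2,10,-1,8,0,-2,10,-1,6,0,-2,10,-1,3,0,-2,10,0,0,0,0]}}

```text
t: 13.02
eef_pos: [0.5023, -0.1293, 0.1725]
tool_rot: [0.003, 0.994, 0.109, 0.014]
contact_force: [0.0, -0.6, -0.9]
gripper_width: 0.229
```

Run:
```python
from h import *
go(.5006,-.1345,.15,12.9)
```

```text
t 13.03 at [ 0.5023 -0.1293  0.1725] yaw 12.49 F [ 0.   -0.56 -0.85] w 0.229 tilt [ 0.0292 -0.0035 -0.9996]
  inc [-3.5  4.5 22.5] roll -0.41
```

```bash
cat >> h.py <<'E'
qg=np.array([0.002,0.999,0.039,0.016]);pg=np.array([.5071,.1357,.0679])
# grasp rotation rebuilt from yaw 4.42 and tool z (.0312,-.002,-.9995)
zg=np.array([.0312,-.002,-.9995]);zg/=np.linalg.norm(zg)
xg=np.array([np.cos(np.radians(4.42)),np.sin(np.radians(4.42)),0]);xg-=zg*(xg@zg);xg/=np.linalg.norm(xg)
Rg=np.c_[xg,np.cross(zg,xg),zg]
HEAD=np.array([.5055,.1355])
tipT=Rg.T@(np.array([*HEAD,.008])-pg); axT=Rg.T@np.array([0,0,1.])
SLOT=np.array([.49905,-.13465]);SY=12.7
ch=np.array([[np.cos(np.radians(SY)),-np.sin(np.radians(SY))],[np.sin(np.radians(SY)),np.cos(np.radians(SY))]])
def tip(gx=None,gy=None,gz=None):
    """tip in changer frame (mm from slot, z world) + increments to put tip at gx,gy (mm, changer) gz (mm world)"""
    o,p,R=pose(); t=p+R@tipT; a=R@axT
    c=ch.T@(t[:2]-SLOT)*1e3
    F=np.array(o["contact_force"]);Fc=ch.T@F[:2]
    print("t",round(o["t"],2),"tip ch",np.round(c,2),"z",round(t[2]*1e3,2),"axis",np.round(ch.T@a[:2],4),"Fch",np.round(Fc,1),round(F[2],1),"yaw",round(yaw(R),2),"tcp",np.round(p,4),"w",round(o["gripper_width"],3))
    if gx is not None:
        d=np.array([*(ch@np.array([gx-c[0],gy-c[1]])),gz-t[2]*1e3]); print("  inc",np.round(R.T@d,1))
E
python3 -c "
from h import *
tip(0,0,82)"
```

```text
t 13.03 tip ch [2.6  4.14] z 112.63 axis [0.0032 0.0053] Fch [-0.1 -0.5] -0.9 yaw 12.49 tcp [ 0.5023 -0.1293  0.1725] w 0.229
  inc [-3.4  3.9 30.6]
```

>>> {"fn": "apply_moves", "kwargs": {"increments": [10,-0.5,0.5,3,-0.2,10,-0.5,0.5,5,0,10,-0.5,0.5,6,0,10,-0.5,0.5,6,0,10,-0.5,0.5,4,0,10,-0.5,0.5,2,0,10,0,0.5,0,0,10,0,0,0,0]}}

```text
t: 14.02
eef_pos: [0.5007, -0.1332, 0.1442]
tool_rot: [0.003, 0.994, 0.11, 0.014]
contact_force: [-0.6, 0.3, -1.3]
gripper_width: 0.231
```

Run:
```python
from h import *
tip(0,0,82)
o,p,R=pose(); im,d=read_camera("wrist"); 
t=p+R@tipT
u,v=wproj(t,p,R);print("tip px",u,v)
for n,P in {"slotL":(0,-.036),"slotR":(0,.036)}.items():
    q=np.array([*(SLOT+ch@np.array(P)),.075]);print(n,wproj(q,p,R))
cv2.imwrite("pics/w5.png",cv2.resize(im[140:320,200:440],None,fx=3.3,fy=3.3,interpolation=cv2.INTER_CUBIC))
for c,(a,b) in {"scene":(335,110),"side":(325,100)}.items():
    im,d=read_camera(c);k=get_calibration(c);q=k["camera_from_world"]@np.r_[t,1];q=k["mtx"]@q[:3];print(c,q[:2]/q[2])
    cv2.imwrite(f"pics/{c}5.png",cv2.resize(im[b:b+150,a:a+100],None,fx=4,fy=4,interpolation=cv2.INTER_CUBIC))
cv2.imwrite("pics/ss5.png",np.hstack([cv2.imread("pics/scene5.png"),cv2.imread("pics/side5.png")]))
```

```text
t 14.03 tip ch [0.11 0.67] z 84.35 axis [0.0038 0.0047] Fch [-0.6  0.5] -1.3 yaw 12.68 tcp [ 0.5007 -0.1332  0.1442] w 0.231
  inc [-0.2  0.7  2.3]
tip px 320.05336823923625 218.82424868802744
slotL (np.float64(370.49105058220636), np.float64(214.68498434379302))
slotR (np.float64(271.0778915618301), np.float64(214.94465098201357))
scene [377.9790399  207.31686289]
side [371.69585282 208.9904493 ]
```

View pics/w5.png

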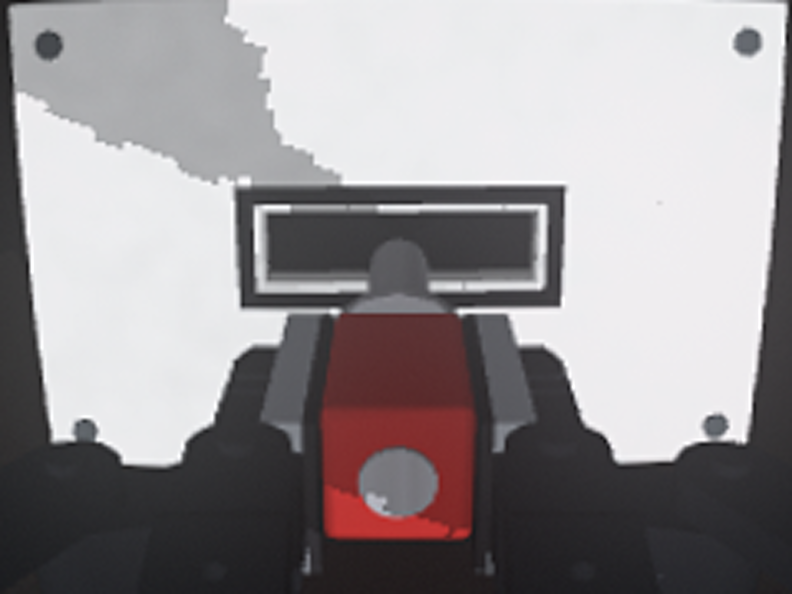

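View pics/ss5.png

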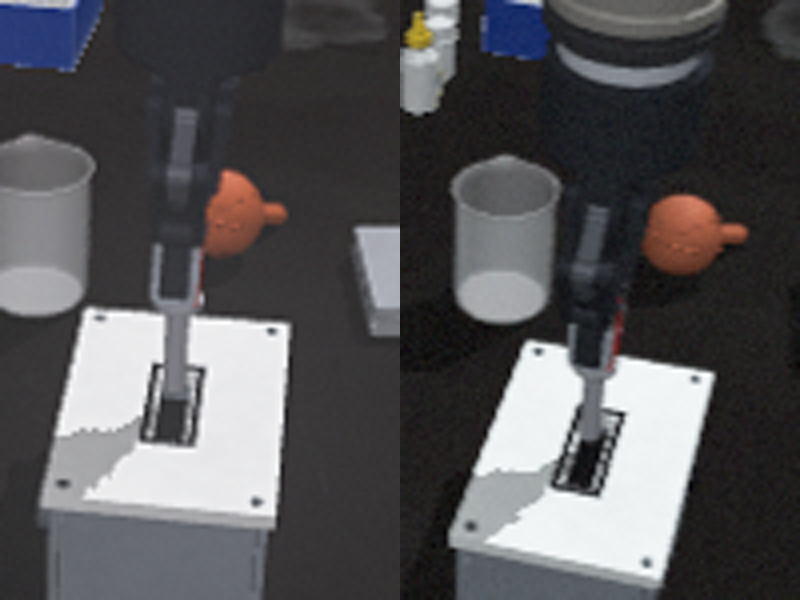

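The pin tip is centred over the slot at about (397,245) in the enlarged wrist view, and it matches the prediction to about 0.5 mm. I go to the y = -20 end and dip in.

```bash
python3 -c "
from h import *
tip(0,-20,82)"
```

```text
t 14.18 tip ch [0.1 0.7] z 84.37 axis [0.0038 0.0048] Fch [0.2 0.1] -2.2 yaw 12.68 tcp [ 0.5007 -0.1332  0.1443] w 0.226
  inc [-0.2 20.7  2.6]
```

>>> {"fn": "apply_moves", "kwargs": {"increments": [10,0,3,0,0,10,0,5,0,0,10,0,5,0,0,10,0,4,0,0,10,0,2,0,0,10,0,0,0,0]}}

```text
t: 14.92
eef_pos: [0.5053, -0.1536, 0.1447]
tool_rot: [0.003, 0.994, 0.11, 0.014]
contact_force: [-0.2, -0.1, -1.1]
gripper_width: 0.226
```

```bash
python3 -c "
from h import *
tip(0,-20,60)"
```

```text
t 14.93 tip ch [  0.14 -20.3 ] z 84.78 axis [0.0034 0.0052] Fch [-0.2 -0. ] -1.1 yaw 12.64 tcp [ 0.5053 -0.1536  0.1447] w 0.226
  inc [-0.8 -0.5 24.8]
```

>>> {"fn": "apply_moves", "kwargs": {"increments": [10,-0.1,-0.1,2,0,10,-0.1,-0.1,3,0,10,-0.1,0,3,0,10,-0.1,0,2,0,10,0,0,1,0]}}

```text
t: 15.55
eef_pos: [0.505, -0.1529, 0.1327]
tool_rot: [0.003, 0.994, 0.11, 0.014]
contact_force: [0.8, 0.3, -2.1]
gripper_width: 0.226
```

```bash
python3 -c "
from h import *
tip(0,-20,60)"
```

```text
t 15.55 tip ch [ -0.04 -19.5 ] z 72.79 axis [0.0038 0.0048] Fch [0.9 0.1] -2.1 yaw 12.69 tcp [ 0.505  -0.1529  0.1327] w 0.226
  inc [-0.3  0.4 12.8]
```

No contact and the tip is inside the slot. I lower it to z = 60.

>>> {"fn": "apply_moves", "kwargs": {"increments": [10,0,0.1,2,0,10,-0.1,0.1,3,0,10,-0.1,0.1,3,0,10,-0.1,0.1,2,0,10,0,0,1,0,10,0,0,0,0]}}

```text
t: 16.3
eef_pos: [0.5052, -0.1534, 0.1208]
tool_rot: [0.003, 0.994, 0.11, 0.014]
contact_force: [0.6, -0.7, -1.0]
gripper_width: 0.227
```

```bash
python3 -c "
from h import *
tip(0,-20,60)"
```

```text
t 16.3 tip ch [ -0.   -20.02] z 60.94 axis [0.0038 0.0047] Fch [ 0.4 -0.8] -1.0 yaw 12.69 tcp [ 0.5052 -0.1534  0.1208] w 0.227
  inc [-0.  -0.   0.9]
```

>>> {"fn": "apply_moves", "kwargs": {"increments": [10,0.7,0,0,0,10,0.7,0,0,0]}}

```text
t: 16.55
eef_pos: [0.5067, -0.1532, 0.121]
tool_rot: [0.003, 0.994, 0.11, 0.014]
contact_force: [-0.3, 0.2, -0.6]
gripper_width: 0.229
```

```bash
python3 -c "
from h import *
tip()"
```

```text
t 16.55 tip ch [  1.55 -20.12] z 61.11 axis [0.0036 0.0048] Fch [-0.2  0.3] -0.6 yaw 12.68 tcp [ 0.5067 -0.1532  0.121 ] w 0.229
```

>>> {"fn": "apply_moves", "kwargs": {"increments": [10,0.5,0,0,0,10,0.4,0,0,0]}}

```text
t: 16.8
eef_pos: [0.5075, -0.153, 0.1211]
tool_rot: [0.003, 0.994, 0.11, 0.014]
contact_force: [-0.8, -1.2, -1.0]
gripper_width: 0.226
```

```bash
python3 -c "
from h import *
tip()"
```

```text
t 16.8 tip ch [  2.34 -20.14] z 61.19 axis [0.0039 0.0049] Fch [-1. -1.] -1.0 yaw 12.68 tcp [ 0.5075 -0.153   0.1211] w 0.226
```

>>> {"fn": "apply_moves", "kwargs": {"increments": [10,0.5,0,0,0,10,0.4,0,0,0]}}

```text
t: 17.05
eef_pos: [0.5077, -0.153, 0.121]
tool_rot: [0.003, 0.994, 0.11, 0.013]
contact_force: [-1.7, -0.4, -0.2]
gripper_width: 0.222
```

```bash
python3 -c "
from h import *
tip()"
```

```text
t 17.05 tip ch [  2.42 -20.13] z 61.08 axis [0.0055 0.0047] Fch [-1.7  0. ] -0.2 yaw 12.67 tcp [ 0.5077 -0.153   0.121 ] w 0.222
```

The +x wall touches at about +2.35 mm. Now the other side.

>>> {"fn": "apply_moves", "kwargs": {"increments": [10,-1,0,0,0,10,-1,0,0,0,10,-1,0,0,0,10,-0.5,0,0,0]}}

```text
t: 17.55
eef_pos: [0.505, -0.1536, 0.1211]
tool_rot: [0.003, 0.994, 0.11, 0.014]
contact_force: [-0.1, 0.1, -0.7]
gripper_width: 0.228
```

```bash
python3 -c "
from h import *
tip()"
```

```text
t 17.55 tip ch [ -0.22 -20.13] z 61.21 axis [0.0035 0.005 ] Fch [-0.1  0.1] -0.7 yaw 12.68 tcp [ 0.505  -0.1536  0.1211] w 0.228
```

>>> {"fn": "apply_moves", "kwargs": {"increments": [10,-0.6,0,0,0,10,-0.5,0,0,0]}}

```text
t: 17.8
eef_pos: [0.5039, -0.1538, 0.1211]
tool_rot: [0.003, 0.994, 0.11, 0.014]
contact_force: [0.8, -0.1, -0.7]
gripper_width: 0.226
```

```bash
python3 -c "
from h import *
tip()"
```

```text
t 17.8 tip ch [ -1.3  -20.17] z 61.21 axis [0.0033 0.005 ] Fch [ 0.8 -0.3] -0.7 yaw 12.69 tcp [ 0.5039 -0.1538  0.1211] w 0.226
```

>>> {"fn": "apply_moves", "kwargs": {"increments": [10,-0.5,0,0,0,10,-0.5,0,0,0]}}

```text
t: 18.05
eef_pos: [0.5032, -0.154, 0.1211]
tool_rot: [0.003, 0.994, 0.11, 0.015]
contact_force: [1.3, -0.2, -0.5]
gripper_width: 0.228
```

```bash
python3 -c "
from h import *
tip()"
```

```text
t 18.05 tip ch [ -2.01 -20.15] z 61.24 axis [0.0027 0.0051] Fch [ 1.2 -0.5] -0.5 yaw 12.69 tcp [ 0.5032 -0.154   0.1211] w 0.228
```

>>> {"fn": "apply_moves", "kwargs": {"increments": [10,-0.5,0,0,0,10,-0.5,0,0,0]}}

```text
t: 18.3
eef_pos: [0.503, -0.154, 0.1213]
tool_rot: [0.003, 0.994, 0.111, 0.015]
contact_force: [1.3, 0.9, -2.0]
gripper_width: 0.227
```

```bash
python3 -c "
from h import *
tip()"
```

```text
t 18.3 tip ch [ -2.06 -20.13] z 61.43 axis [0.0009 0.0053] Fch [1.5 0.6] -2.0 yaw 12.71 tcp [ 0.503  -0.154   0.1213] w 0.227
```

Walls are at about -1.95 and +2.35, a span of 4.3 mm (4 expected), so the centre line is at about x = +0.2. I centre the pin and lower it to the plate.

>>> {"fn": "apply_moves", "kwargs": {"increments": [10,1.1,0,0,0,10,1,0,1,0,10,0,0,3,0,10,0,0,4,0,10,0,0,4,0,10,0,0,2,0,10,0,0,0,0]}}

```text
t: 19.18
eef_pos: [0.5042, -0.1538, 0.1057]
tool_rot: [0.003, 0.994, 0.11, 0.014]
contact_force: [-0.5, -0.3, -1.5]
gripper_width: 0.227
```

```bash
python3 -c "
from h import *
tip(.2,-20,40)"
```

```text
t 19.18 tip ch [ -1.04 -20.16] z 45.82 axis [0.004  0.0047] Fch [-0.6 -0.2] -1.5 yaw 12.69 tcp [ 0.5042 -0.1538  0.1057] w 0.227
  inc [ 1.1 -0.2  5.8]
```

>>> {"fn": "apply_moves", "kwargs": {"increments": [10,0.6,0,1,0,10,0.6,0,1,0,10,0.1,0,1,0,10,0,0,0.5,0,10,0,0,0,0]}}

```text
t: 19.8
eef_pos: [0.5059, -0.1535, 0.1023]
tool_rot: [0.003, 0.994, 0.11, 0.014]
contact_force: [0.1, 1.5, -0.9]
gripper_width: 0.229
```

```bash
python3 -c "
from h import *
tip(.2,-20,40)"
```

```text
t 19.8 tip ch [  0.76 -20.31] z 42.39 axis [0.0034 0.0049] Fch [0.5 1.4] -0.9 yaw 12.69 tcp [ 0.5059 -0.1535  0.1023] w 0.229
  inc [-0.6 -0.3  2.4]
```

>>> {"fn": "apply_moves", "kwargs": {"increments": [10,-0.3,-0.1,1,0,10,-0.2,-0.1,1,0,10,0,0,1,0]}}

```text
t: 20.18
eef_pos: [0.506, -0.1535, 0.0997]
tool_rot: [0.003, 0.994, 0.11, 0.015]
contact_force: [-1.7, 0.4, 2.8]
gripper_width: 0.231
```

```bash
python3 -c "
from h import *
tip(.2,-20,40)"
```

```text
t 20.18 tip ch [  0.84 -20.33] z 39.79 axis [0.0024 0.0054] Fch [-1.6  0.8] 2.8 yaw 12.69 tcp [ 0.506  -0.1535  0.0997] w 0.231
  inc [-0.6 -0.3 -0.2]
```

Plate contact is at z ≈ 40–42 with about 3.8 N, as expected. I sweep +y lightly, pulling x towards 0.2.

>>> {"fn": "apply_moves", "kwargs": {"increments": [10,-0.5,-0.8,0,0,10,-0.5,-0.8,0.1,0,10,-0.2,-0.8,0.1,0]}}

```text
t: 20.55
eef_pos: [0.5054, -0.1526, 0.1001]
tool_rot: [0.004, 0.994, 0.11, 0.016]
contact_force: [0.3, -1.4, 1.5]
gripper_width: 0.227
```

```bash
python3 -c "
from h import *
tip(.2,-20,40)"
```

```text
t 20.55 tip ch [  0.6  -19.41] z 40.23 axis [0.0001 0.0076] Fch [ 0.  -1.5] 1.5 yaw 12.65 tcp [ 0.5054 -0.1526  0.1001] w 0.227
  inc [-0.4  0.6  0.2]
```

>>> {"fn": "apply_moves", "kwargs": {"increments": [10,-0.5,-1.6,0,0,10,-0.2,-1.6,0.2,0,10,-0.1,-1.6,0.2,0]}}

```text
t: 20.92
eef_pos: [0.5036, -0.148, 0.0998]
tool_rot: [0.004, 0.994, 0.11, 0.016]
contact_force: [0.6, -1.8, 1.9]
gripper_width: 0.223
```

```bash
python3 -c "
from h import *
tip(.2,-20,40)"
```

```text
t 20.93 tip ch [ -0.09 -14.61] z 39.88 axis [-0.0003  0.008 ] Fch [ 0.2 -1.9] 1.9 yaw 12.64 tcp [ 0.5036 -0.148   0.0998] w 0.223
  inc [ 0.3  5.4 -0. ]
```

>>> {"fn": "apply_moves", "kwargs": {"increments": [10,0.2,-1.2,0.1,0,10,0.1,-1.2,0.2,0]}}

```text
t: 21.18
eef_pos: [0.5033, -0.1456, 0.0995]
tool_rot: [0.005, 0.994, 0.11, 0.016]
contact_force: [-0.7, -1.5, 2.1]
gripper_width: 0.228
```

```bash
python3 -c "
from h import *
tip(.2,-20,40)"
```

```text
t 21.18 tip ch [  0.11 -12.15] z 39.58 axis [-0.0001  0.0082] Fch [-1.  -1.3] 2.1 yaw 12.64 tcp [ 0.5033 -0.1456  0.0995] w 0.228
  inc [ 0.1  7.9 -0.3]
```

>>> {"fn": "apply_moves", "kwargs": {"increments": [10,0,-1.2,0.1,0,10,0,-1.2,0.2,0]}}

```text
t: 21.42
eef_pos: [0.5028, -0.1433, 0.0992]
tool_rot: [0.005, 0.994, 0.11, 0.016]
contact_force: [0.9, -1.9, 1.8]
gripper_width: 0.224
```

```bash
python3 -c "
from h import *
tip(.2,-20,40)"
```

```text
t 21.43 tip ch [ 0.17 -9.83] z 39.29 axis [-0.0002  0.0084] Fch [ 0.4 -2.1] 1.8 yaw 12.63 tcp [ 0.5028 -0.1433  0.0992] w 0.224
  inc [ 0.1 10.2 -0.6]
```

>>> {"fn": "apply_moves", "kwargs": {"increments": [10,0,-1.2,0,0,10,0,-1.2,0,0]}}

```text
t: 21.68
eef_pos: [0.5023, -0.1409, 0.0992]
tool_rot: [0.005, 0.994, 0.11, 0.016]
contact_force: [0.2, -1.2, 2.5]
gripper_width: 0.226
```

```bash
python3 -c "
from h import *
tip(.2,-20,40)"
```

```text
t 21.68 tip ch [ 0.26 -7.38] z 39.35 axis [-0.0004  0.0086] Fch [-0.1 -1.2] 2.5 yaw 12.63 tcp [ 0.5023 -0.1409  0.0992] w 0.226
  inc [-0.  12.6 -0.5]
```

>>> {"fn": "apply_moves", "kwargs": {"increments": [10,0,-1.2,0.1,0,10,0,-1.2,0.1,0]}}

```text
t: 21.92
eef_pos: [0.5018, -0.1384, 0.099]
tool_rot: [0.005, 0.994, 0.11, 0.016]
contact_force: [0.8, -1.5, 2.1]
gripper_width: 0.225
```

```bash
python3 -c "
from h import *
tip(.2,-20,40)"
```

```text
t 21.93 tip ch [ 0.29 -4.81] z 39.1 axis [-0.0004  0.0086] Fch [ 0.5 -1.6] 2.1 yaw 12.63 tcp [ 0.5018 -0.1384  0.099 ] w 0.225
  inc [-0.  15.2 -0.7]
```

>>> {"fn": "apply_moves", "kwargs": {"increments": [10,0,-1.2,0,0,10,0,-1.2,0,0]}}

```text
t: 22.18
eef_pos: [0.5001, -0.1344, 0.0982]
tool_rot: [0.004, 0.994, 0.11, 0.015]
contact_force: [-0.2, -1.3, -2.2]
gripper_width: 0.224
```

```bash
python3 -c "
from h import *
tip(.2,-20,40)"
```

```text
t 22.18 tip ch [-0.59 -0.47] z 38.26 axis [0.0016 0.0064] Fch [-0.4 -1.2] -2.2 yaw 12.67 tcp [ 0.5001 -0.1344  0.0982] w 0.224
  inc [ 0.8 19.5 -1.5]
```

>>> {"fn": "apply_moves", "kwargs": {"increments": [10,0,-1.2,0.1,0,10,0,-1.2,0.1,0]}}

```text
t: 22.42
eef_pos: [0.4999, -0.1335, 0.0979]
tool_rot: [0.005, 0.994, 0.11, 0.016]
contact_force: [1.0, -6.1, 0.2]
gripper_width: 0.224
```

```bash
python3 -c "
from h import *
tip(.2,-20,40)"
```

```text
t 22.43 tip ch [-0.54  0.35] z 38.04 axis [0.0011 0.0084] Fch [-0.4 -6.2] 0.2 yaw 12.65 tcp [ 0.4999 -0.1335  0.0979] w 0.224
  inc [ 0.8 20.4 -1.7]
```

The downward force vanished near y = -0.5 and then a side force of 6 N appeared, so the tip is in the hole against its +y rim. I back off about 1 mm and lower.

>>> {"fn": "apply_moves", "kwargs": {"increments": [10,0.3,0.8,0,0,10,0.2,0.2,1,0,10,0,0,1.5,0]}}

```text
t: 22.8
eef_pos: [0.5006, -0.1337, 0.0952]
tool_rot: [0.004, 0.994, 0.11, 0.015]
contact_force: [0.6, -2.0, 0.3]
gripper_width: 0.226
```

```bash
python3 -c "
from h import *
tip(.2,-.5,25)"
```

```text
t 22.8 tip ch [-0.01  0.04] z 35.35 axis [0.0013 0.0074] Fch [ 0.2 -2.1] 0.3 yaw 12.64 tcp [ 0.5006 -0.1337  0.0952] w 0.226
  inc [-0.1  0.4 10.4]
```

>>> {"fn": "apply_moves", "kwargs": {"increments": [10,0,0.4,1.5,0,10,0,0.1,2,0,10,0,0,2,0]}}

```text
t: 23.18
eef_pos: [0.5007, -0.1339, 0.0892]
tool_rot: [0.004, 0.994, 0.11, 0.015]
contact_force: [0.4, -1.9, 0.7]
gripper_width: 0.226
```

```bash
python3 -c "
from h import *
tip(.2,-.5,25)"
```

```text
t 23.18 tip ch [ 0.03 -0.13] z 29.32 axis [0.0017 0.0068] Fch [-0.1 -1.9] 0.7 yaw 12.66 tcp [ 0.5007 -0.1339  0.0892] w 0.226
  inc [0.  0.3 4.3]
```

>>> {"fn": "apply_moves", "kwargs": {"increments": [10,0,0.5,1,0,10,0,0.3,1,0,10,0,0.2,1,0]}}

```text
t: 23.55
eef_pos: [0.5005, -0.1343, 0.0856]
tool_rot: [0.003, 0.994, 0.11, 0.015]
contact_force: [0.1, -1.4, -1.2]
gripper_width: 0.23
```

```bash
python3 -c "
from h import *
tip(.2,-.5,25)"
```

```text
t 23.55 tip ch [-0.28 -0.36] z 25.69 axis [0.0027 0.0057] Fch [-0.2 -1.4] -1.2 yaw 12.68 tcp [ 0.5005 -0.1343  0.0856] w 0.23
  inc [0.5 0.1 0.7]
```

>>> {"fn": "apply_moves", "kwargs": {"increments": [10,0,0.2,0.4,0,10,0,0.1,0.4,0]}}

```text
t: 23.8
eef_pos: [0.5005, -0.1344, 0.0848]
tool_rot: [0.003, 0.994, 0.11, 0.014]
contact_force: [-1.1, -0.1, 4.8]
gripper_width: 0.225
```

```bash
python3 -c "
from h import *
tip(.2,-.5,25)"
```

```text
t 23.8 tip ch [-0.28 -0.48] z 24.95 axis [0.0029 0.0055] Fch [-1.1  0.1] 4.8 yaw 12.68 tcp [ 0.5005 -0.1344  0.0848] w 0.225
  inc [ 0.5  0.  -0. ]
```

>>> {"fn": "apply_moves", "kwargs": {"increments": [10,0,0,0.4,0,10,0,0,0.4,0]}}

```text
t: 24.05
eef_pos: [0.5005, -0.1343, 0.0848]
tool_rot: [0.003, 0.994, 0.11, 0.014]
contact_force: [-2.4, 0.2, 4.9]
gripper_width: 0.227
```

```bash
python3 -c "
from h import *
tip(.2,-.5,25)"
```

```text
t 24.05 tip ch [-0.31 -0.44] z 24.88 axis [0.0031 0.0057] Fch [-2.3  0.7] 4.9 yaw 12.68 tcp [ 0.5005 -0.1343  0.0848] w 0.227
  inc [ 0.5  0.1 -0.1]
```

The collar has seated: tip z = 24.9 (25 expected) and the force stopped rising at about 6 N. I relax and release.

>>> {"fn": "apply_moves", "kwargs": {"increments": [10,0,0,0,0,10,0,0,0,0,30,0,0,0,0,40,0,0,0,0,50,0,0,0,0,60,0,0,0,0,60,0,0,0,0,60,0,0,0,0]}}

```text
t: 25.05
eef_pos: [0.5008, -0.1343, 0.0847]
tool_rot: [0.003, 0.994, 0.11, 0.015]
contact_force: [0.5, -0.4, -0.0]
gripper_width: 0.702
```

Run:
```python
from h import *
tip()
im,d=read_camera("wrist"); cv2.imwrite("pics/w6.png",im)
```

```text
t 25.05 tip ch [ 0.02 -0.48] z 24.82 axis [0.0024 0.0058] Fch [ 0.4 -0.5] -0.0 yaw 12.68 tcp [ 0.5008 -0.1343  0.0847] w 0.702
```

View pics/w6.png

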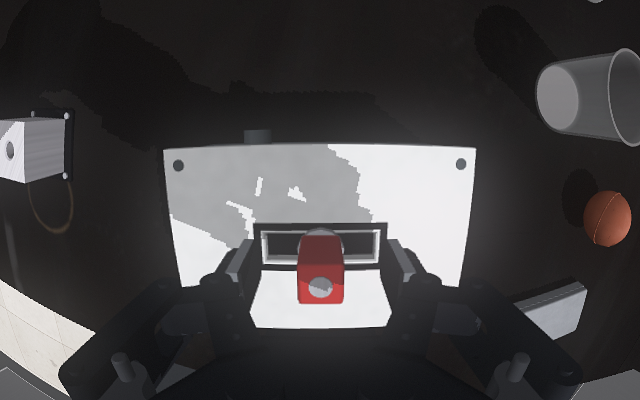

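The pin stands free between the open pads, with its head at about (320,270). I back off upward.

>>> {"fn": "apply_moves", "kwargs": {"increments": [70,0,0,-5,0,70,0,0,-10,0,70,0.3,0,-12,0,70,0.3,0,-12,0,70,0.3,0,-12,0,70,0,0,-12,0,70,0,0,-12,0,70,0,0,-12,0,70,0,0,-10,0,70,0,0,-5,0,70,0,0,0,0]}}

```text
t: 26.48
eef_pos: [0.4989, -0.1338, 0.1953]
tool_rot: [0.004, 0.994, 0.11, 0.016]
contact_force: [-0.1, 0.1, 0.8]
gripper_width: 0.822
```

Run:
```python
from h import *
tip()
for c in ("scene","side"):
    im,d=read_camera(c); r=outline_of(c,"pin_head")
    cv2.imwrite(f"pics/{c}7.png",im)
    if r:
        r=r[0];P,u,v=cloud(c,d,r["pixels"].astype(bool)); top=P[P[:,2]>np.percentile(P[:,2],95)-.004]
        print(c,r["p"],r["extent"],"top z",np.median(top[:,2]),"xy ch mm",np.round((np.median(top[:,:2],0)-SLOT)@ch*1e3,1))
o,p,R=pose();im,d=read_camera("wrist");cv2.imwrite("pics/w7.png",im)
a=cv2.imread("pics/scene7.png")[130:280,300:430];b=cv2.imread("pics/side7.png")[130:280,300:430]
cv2.imwrite("pics/ss7.png",cv2.resize(np.hstack([a,b]),None,fx=3,fy=3,interpolation=cv2.INTER_CUBIC))
```

```text
t 26.48 tip ch [-1.56  0.39] z 135.4 axis [0.0003 0.0069] Fch [-0.1  0.1] 0.8 yaw 12.69 tcp [ 0.4989 -0.1338  0.1953] w 0.822
scene 0.64 [378.4, 205.6, 14.5, 25.9] top z 0.11646044333662692 xy ch mm [-1.1  3.5]
side 0.52 [371.8, 206.5, 11.7, 24.6] top z 0.11544105602068389 xy ch mm [-0.8  2. ]
```

View pics/ss7.png

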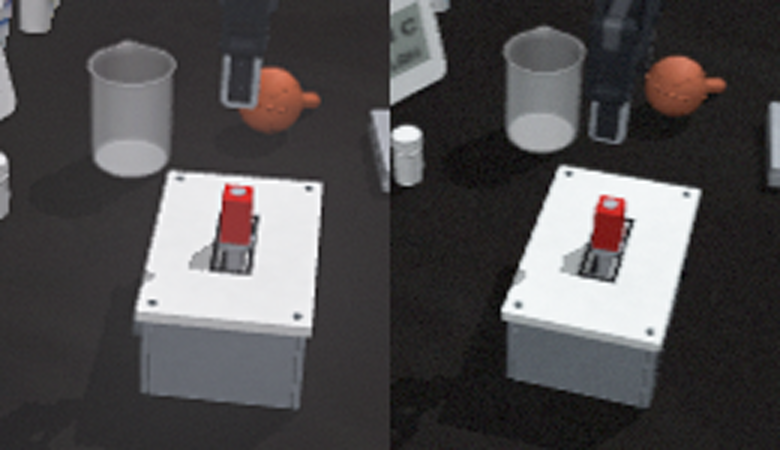

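View pics/scene7.png

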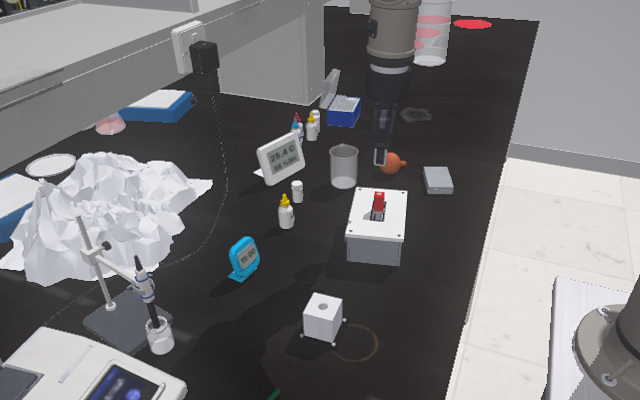

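The head top is at 0.1155–0.1165 m, and 0.116 is fully home. In both views the pin stands upright, the gripper is clear and the bystanders are where they were. I hand in.

```bash
python3 -c "
from h import *
print(hand_in())"
```

```text
the job is handed in; nothing more can be done
None
```

The transport pin is locked into the changer, upright and fully home, and I handed the job in at about 27 s of the 67 s allowed.

- **Finding the hole:** I lowered the pin into the slot near y = -20 mm, found the slot's centre line by touching its two long walls, and slid the tip along the plate at about 3–4 N. It dropped into the lock hole near y ≈ -0.5 mm.
- **Forces on the changer:** The highest reading was about 6 N, once sideways at the hole's rim and once when the collar seated. I only read the force at the end of each short move, so brief peaks in between were not seen; the limit is 20 N.
- **Last checks:** The head top measured 115.4 and 116.5 mm from the two fixed cameras; fully home is 116 mm. Before I let go, the tip was at 24.9 mm (25 mm expected). After release the gripper was clear of the pin, with the wrist force reading about zero. I checked the bystanders by eye in the pictures, and they had not moved.
- **What disagreed:** The final camera estimate put the head 2–3.5 mm along the slot from its centre, against about -0.5 mm from the arm's own position. I put this down to the small, coarse patch of depth pixels on the head. The tool had also picked up a tilt of about 1.7° before the grasp, but the pin's lean worked out at under 0.5°.

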